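# Lock back the sprung tension wheel with its pin

### The job

Take the locking pin out of its wooden rest, put it in the eye of the sprung tension wheel, and with the pin wind the wheel counter-clockwise (seen from above) against its spring, pressing the pin down lightly, until it finds the hidden lock hole underneath and drops in; seat it fully home and let go, so that the pin holds the wheel wound. Feel for the hole gently: do not force the pin, and leave the things around alone.

Things in the scene. Friction and masses are not known exactly. Their poses are not given: they have to be found in the camera images.
- tensioner: belt tensioner fixed to the table: dark steel foot plate 150 x 130 x 10 mm, on it a grey spring barrel 124 mm across with a flat top at 44 mm, and above that the tension wheel (124 mm across, underside 47 mm, top face 57 mm, hub nut and spring up to 64 mm). Origin under the centre of the foot plate, on the wheel's axis; z up
- wheel_axis (a point): point on the wheel's vertical axis at the height of its top face (57 mm above the table). The hidden lock hole is in the barrel's flat top under the wheel: 14 mm wide, 24 mm deep, 45 mm from this axis. The eye comes over it at some wheel angle between 0.55 and 1.05 rad, which differs from case to case, is not measured and must be felt for
- wheel_eye (a point): centre of the mouth of the wheel's one eye: through hole 12.5 mm wide with a 1.5 mm chamfer in a bright steel boss 32 x 31 mm, 10 mm thick, 45 mm from the axis. Mouth 57 mm above the table, barrel top 13 mm below the mouth. Moves with the wheel
- wheel (a joint): turn of the tension wheel, rad: 0 released (at its stop), grows counter-clockwise seen from above, at most 1.4. A spring turns it back: 2 N at the eye at 0, about 6 N at 1 rad
- pin_grip (a point): centre of the steel locking pin's grip, a square bar 14 x 14 x 32 mm tall, sides along this point's x and y, z up the pin; 56 to 91 g. Below it a 10 mm neck, a collar 18 mm across (underside 32 mm below this point) and the shank, 10 mm across, 31 mm long. With the foot on the barrel's top this point is 107 mm above the table; fully home the collar lies on the boss and it is 89 mm above the table
- pin_foot (a point): foot end of the locking pin on its centre line, 63 mm below the grip's centre; z runs up the pin. The last 4 mm of the shank taper to 6 mm. The spring's side load makes the shank drag in the eye, so a downward press of about 6 N is needed for it to drop; when over the lock hole the support under the foot vanishes, and past it the foot catches on the hole's far wall
- rest_hole (a point): centre of the mouth of the hole in the wooden pin rest (block 56 x 56 x 40 mm, fixed), hole 11.5 mm wide, 35 mm deep; the pin stands in it, collar on the block
- wax_block: bystander: yellow wax block 36 x 55 x 23 mm, origin under its centre
- round_tin: bystander: round tin 65 mm across, 31 mm high, origin under its centre
- spool_1: bystander: spool of white thread 60 mm high, origin under its centre

How it is judged:
By the outcome, as a careful person would: the job done as asked, in the order asked, and still so for the second after the job is handed in, with the robot touching nothing.
It also fails if it takes over 67 s, if anything falls off the work surface, if the arm or the gripper's body presses on something with over 40 N, if the wrist force passes 120 N, or if a joint passes its speed limit or range.

### The arm

A 7-joint arm with a two-finger parallel gripper is mounted at the origin on a cart in front of the work surface, level with it; the furniture and walls round the work are solid. World frame = base frame: x ahead of the robot, y to its left, z up, the work surface at z = 0. Lengths are in mm, angles in rad, forces in N, time in s.
With the tool pointing down it reaches from about 425 to 925 mm from the base axis. Payload 6.8 kg.
Tool frame: the origin (TCP) lies midway between the tips of the shut fingers; the grasp point (between the pads) lies 19 mm behind it; z points along the fingers, y is the line along which they close (so a half turn about z gives the same grasp; the last joint's range is limited). The gripper opens to 85 mm and grips with 20 to 120 N. Pads are 22 mm wide; open, the fingers measure 114 mm over their backs; the gripper's body (76 mm by 85 mm) begins 54 mm behind the grasp point. The pads swing forward as they close: fully open they stand 13 mm farther back than shut.
Start: joints at [1.028, 0.477, 0.022, 1.555, -0.011, 1.109, -0.083], TCP at [284.34, -612.207, 231.308] pointing down, gripper open.
Joint ranges: [-2.96, 2.96], [-0.34, 2.1], [-1.41, 1.46], [0.24, 2.44], [-1.37, 4.51], [0.17, 1.92], [-2.96, 2.96]. Speed limits (rad/s): [2.39, 2.39, 3.14, 3.14, 3.14, 3.14, 3.14].

### API

Orientations are given as a unit quaternion [w, x, y, z].
In Python, from workcell import get_state, get_image, calibration, job_done gives the robot as it stands. The module is installed in compiled form; this text tells all that it offers.
- The arm moves only by the tool arm_command, never from a script. Its argument "commands" is a list that holds one entry, the list of rows, each a list of 7 numbers: the shift along the tool's x, y, z in mm, then the turn, a rotation vector about the tool's x, y, z in rad, then the finger opening in mm, from 0 to 85.4. In form: [[[dx, dy, dz, rx, ry, rz, jaw], ...]]. A call has 1 to 5 rows; each row is the pose to reach, as a shift and turn from the pose commanded when the call began, along the tool's axes at that moment; what a row does not reach only later rows make up. A row lasts 1/8 s, in which the tool goes at most 62.5 mm and 10.7 degrees, less where a joint would pass 70% of its speed; a pose out of reach is approached as far as the arm can. A call with a gripper value outside its range is refused whole. The fingers move at their own pace and stop on an object; "grip_force" is the grip in N (left out, the last holds). Time passes only in rows, so rows that repeat a pose let the fingers close. It gives the time, the measured TCP pose, the force, the opening and the grip force at its end, in the units of the state.
- get_state(): the state, without advancing time (a new reading comes with each control period).
- get_image(name): name is "scene" or "top" or "wrist"; returns (picture, depth): 384x512x3 uint8, red, green, blue; 384x512 float32, mm along the optical axis (not along the pixel's ray), 0 where there is no reading.
- calibration(name): a dict with "fx", "fy", "cx", "cy" (pixels), "k1" (the pictures are not rectified: a ray, as slopes to the right and down, at radius r is drawn at 1 + k1 r^2 times it, then the intrinsics apply), "cam_to_world" (4x4, takes a point from camera to world coordinates). Camera axes: x right, y down, z forward; pixel columns grow to the right and rows downward; lengths in mm; the calibration is good to about 2 mm. A picture is of the moment at which its call begins: read the wrist's pose just before it. calibration takes no time and is no camera call; for the wrist camera it gives the pose at the moment of the call.
- job_done(): hands the job in; it is judged then, once.
The state is a dict: "time": time; "joints": joint angles; "joint_vel": joint speeds; "joint_efforts": joint torques, N m; "tcp_pos": TCP position; "orientation": TCP orientation; "ft_force": force on the tool from outside, world axes, zero at the start; "ft_torque": the same for the moment, N m; "gripper_width": finger opening in mm; "grasp_force": force on a finger pad.
Only numpy, scipy, OpenCV 4.12 (cv2) and the standard library are available. Lean on these libraries where they do the work, as an engineer would, in place of code of your own. Each camera call takes 0.05 s, during which the arm holds its last target. There are 200 camera calls.

## Working session

There is one attempt and no reset: what is moved stays moved. The work goes in short steps, Python scripts to look and compute and a tool call to move; the robot and the scene stay as the last step left them, time stands still between calls to the robot, and variables do not carry over. Pictures are saved under pics/ and viewed, at most 10 in all, crops included, and the job is handed in when it is done.

Besides the shell and the picture viewer there is one more tool, called after "Request:" as a command line: name --argument value ..., lists and objects as JSON in quotes. arm_command: Moves the arm, as the interface text tells. Its arguments: {"type":"object","properties":{"commands":{"type":"array","items":{"type":"array","items":{"type":"array","items":{"type":"number"}}}},"grip_force":{"type":"number"}},"required":["commands"]}

```bash
mkdir -p pics; cat > h.py <<'E'
import numpy as np, cv2
from workcell import get_state, get_image, calibration, job_done
def world(c,u,v,d=None,z=None):
    K=np.array([[c['fx'],0,c['cx']],[0,c['fy'],c['cy']],[0,0,1.]])
    p=cv2.undistortPoints(np.array([[[u,v]]],float),K,np.array([c['k1'],0,0,0,0.]))[0,0]
    T=np.array(c['cam_to_world']); r=T[:3,:3]@np.array([p[0],p[1],1.]); o=T[:3,3]
    return o+r*(d if d is not None else (z-o[2])/r[2])
def cloud(c,dep):
    K=np.array([[c['fx'],0,c['cx']],[0,c['fy'],c['cy']],[0,0,1.]])
    h,w=dep.shape; uv=np.stack(np.meshgrid(np.arange(w),np.arange(h)),-1).reshape(-1,1,2).astype(float)
    p=cv2.undistortPoints(uv,K,np.array([c['k1'],0,0,0,0.]))[:,0]
    P=np.c_[p,np.ones(len(p))]*dep.reshape(-1,1); T=np.array(c['cam_to_world'])
    return (P@T[:3,:3].T+T[:3,3]).reshape(h,w,3)
E
python3 - <<'E'
from h import *
ims=[]
for n in ["scene","top"]:
    im,d=get_image(n); c=calibration(n); np.savez(n+'.npz',im=im,d=d); ims.append(im)
    print(n,c['fx'],c['k1'],np.round(c['cam_to_world'],2).tolist())
    cv2.imwrite(f'pics/{n}.png',cv2.cvtColor(im,cv2.COLOR_RGB2BGR))
print(get_state())
E
```

```text
scene 407.9344978533968 -0.028173355211522307 [[0.78, -0.41, 0.47, 103.56], [-0.62, -0.5, 0.6, -442.77], [-0.01, -0.76, -0.65, 641.72], [0.0, 0.0, 0.0, 1.0]]
top 408.46399001055966 -0.06852897427969007 [[0.03, -0.98, 0.18, 393.25], [-1.0, -0.03, -0.03, 115.05], [0.04, -0.18, -0.98, 903.78], [0.0, 0.0, 0.0, 1.0]]
{'time': 0.1, 'joints': array([ 1.02791488,  0.47768384,  0.02234608,  1.55633254, -0.01146326,
        1.10929509, -0.08310265]), 'joint_vel': array([-2.57629099e-04, -1.18342319e-03, -4.85269959e-04, -1.64482971e-03,
        9.67828693e-05,  1.80012562e-04, -1.17585726e-03]), 'joint_efforts': array([ 4.79474242e-03, -5.97763717e+01,  1.61390886e+00, -2.81955707e+01,
        1.28501456e-02,  5.02584720e-03,  1.99519224e-05]), 'tcp_pos': array([ 284.07862238, -611.73736121,  230.4540036 ]), 'orientation': array([-7.57189472e-04,  9.76459905e-01,  2.15697524e-01, -2.43279561e-04]), 'ft_force': array([ 0.50983211, -0.06530627,  0.73615034]), 'ft_torque': array([-0.01732379,  0.04200162, -0.02394543]), 'grasp_force': 0.0, 'gripper_width': 85.50159717061926}
```

View pics/top.png

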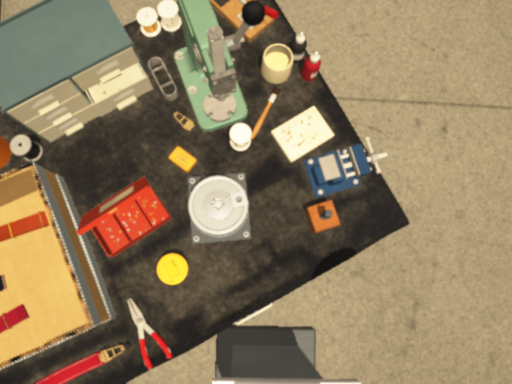

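View pics/scene.png

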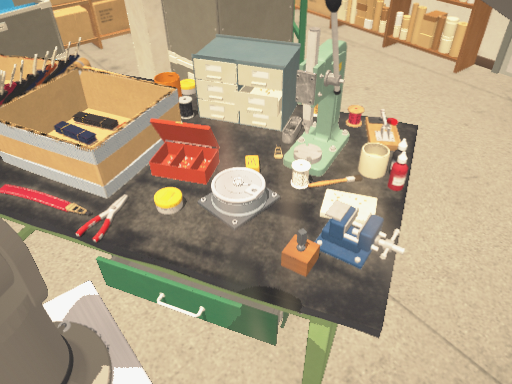

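The top view shows the wooden rest with the pin at (322,214), the tensioner at (219,206) with its eye at about (238,199), and the blue vise near the rest. The scene view shows the pin at (302,238) and the wheel at (238,188). Next I measure them.

```bash
python3 - <<'E'
from h import *
z=np.load('top.npz'); im,d=z['im'],z['d']; c=calibration('top'); P=cloud(c,d)
Z=P[...,2]
uu,vv=np.meshgrid(np.arange(512),np.arange(384))
def box(a,b,e,f): return (uu>=a)&(uu<b)&(vv>=e)&(vv<f)
# table check
print('table',np.median(Z[box(250,300,230,250)]))
m=box(170,270,160,255)&(Z>50)&(Z<61); q=P[m]
(cx,cy),r=cv2.minEnclosingCircle(q[:,:2].astype(np.float32)); print('wheel',cx,cy,r,np.median(q[:,2]))
m2=box(170,270,160,255)
g=cv2.cvtColor(im,cv2.COLOR_RGB2GRAY)
print('foot corners: gray')
hsv=cv2.cvtColor(im,cv2.COLOR_RGB2HSV)
m=box(300,350,190,240)&(Z>30)&(Z<46)&(hsv[...,1]>120); q=P[m]
rr=cv2.minAreaRect(q[:,:2].astype(np.float32)); print('rest',rr,np.median(q[:,2]),m.sum())
m=box(300,350,190,240)&(Z>60); q=P[m]; print('pin',q.mean(0),q.min(0),q.max(0),cv2.minAreaRect(q[:,:2].astype(np.float32)))
m=box(300,390,130,200)&(Z>5); q=P[m]; print('vise min/max',q.min(0),q.max(0))
for n,b in [('top',(170,360,160,250)),('scene',(190,420,150,285))]:
    I=np.load(n+'.npz')['im'][b[2]:b[3],b[0]:b[1]]
    s=780/I.shape[1]; I=cv2.resize(I,None,fx=s,fy=s,interpolation=cv2.INTER_CUBIC)
    cv2.imwrite(f'pics/{n}c.png',cv2.cvtColor(I,cv2.COLOR_RGB2BGR)); print(n,s)
E
```

```text
table 0.1594507467140147
wheel 514.7030029296875 157.97698974609375 62.56858444213867 54.707474929829914
foot corners: gray
rest ((499.43731689453125, -68.25077056884766), (56.4188346862793, 56.991119384765625), 19.168798446655273) 40.22583626414496 614
pin [484.96057795 -43.18581916 187.43637346] [393.25454379 -74.29050107  60.2354563 ] [507.23748924 115.0526879  903.78283566] ((452.1229553222656, 22.33246612548828), (17.662195205688477, 218.94789123535156), 27.799633026123047)
vise min/max [ 393.25454379 -206.34167803    5.10714006] [701.02998051 115.0526879  903.78283566]
top 4.105263157894737
scene 3.391304347826087
```

View pics/topc.png

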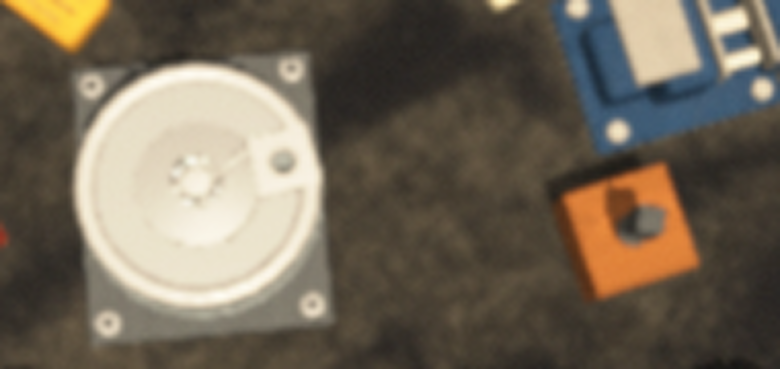

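View pics/scenec.png

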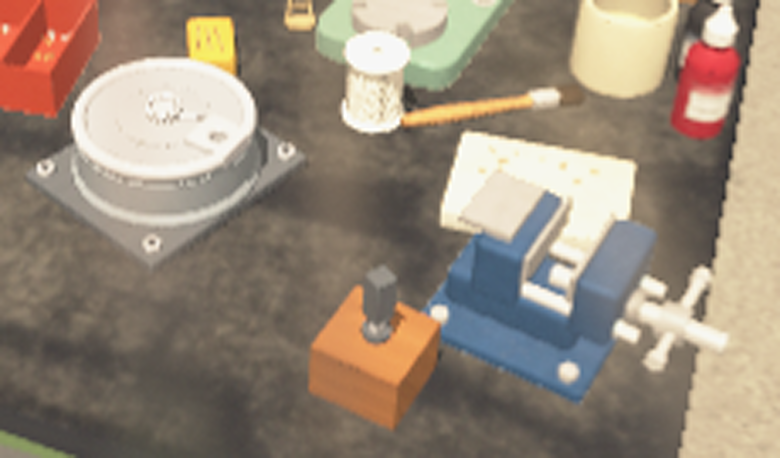

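```bash
python3 - <<'E'
from h import *
z=np.load('top.npz'); im,d=z['im'],z['d']; c=calibration('top'); P=cloud(c,d)
Z=P[...,2]; uu,vv=np.meshgrid(np.arange(512),np.arange(384))
def box(a,b,e,f): return (uu>=a)&(uu<b)&(vv>=e)&(vv<f)
m=box(305,345,195,235)&(Z>60)&(Z<120); q=P[m]; print('pin',len(q),q.mean(0),q.min(0),q.max(0),cv2.minAreaRect(q[:,:2].astype(np.float32)))
m=box(300,390,140,200)&(Z>8)&(Z<150); q=P[m]; print('vise',q.min(0),q.max(0))
near=q[np.hypot(q[:,0]-500,q[:,1]+68)<110]; print(len(near),near[:, :].min(0) if len(near) else '', near.max(0) if len(near) else '')
print('pin top ray',world(c,170+648/4.105,160+219/4.105,z=88),'eye',world(c,238.9,199,z=57),'hub',world(c,218,204.4,z=62))
cs=calibration('scene'); print('scene eye',world(cs,190+213/3.391,150+137/3.391,z=57),'pin top',world(cs,190+380/3.391,150+270/3.391,z=88))
s=get_state(); T=np.linalg.inv(np.array(calibration('wrist')['cam_to_world']))
print('wristcam',np.round(calibration('wrist')['cam_to_world'],3).tolist())
E
```

```text
pin 75 [498.41079629 -66.39413353  82.37222567] [491.9020895  -74.29050107  60.2354563 ] [507.23748924 -60.6334892   91.29296703] ((499.4621887207031, -67.85368347167969), (13.80904483795166, 14.638608932495117), 84.70884704589844)
vise [ 544.72726568 -206.34167803    8.01186002] [678.65927651 -20.43167231  93.13125316]
1216 [ 544.72726568 -147.62309807    8.01186002] [609.92623315 -37.54520374  93.13125316]
pin top ray [499.27559354 -67.80081546  88.        ] eye [527.76296606 113.38571189  57.        ] hub [514.17881472 156.41273713  62.        ]
scene eye [522.93599304 113.37982817  57.        ] pin top [501.68330594 -66.13208566  88.        ]
wristcam [[0.421, -0.863, -0.279, 355.205], [-0.907, -0.401, -0.128, -580.07], [-0.001, 0.307, -0.952, 371.382], [0.0, 0.0, 0.0, 1.0]]
```

Request:
arm_command --commands '[[[42, -40, 0, 0, 0, 0, 60], [84, -80, 0, 0, 0, 0, 60], [127, -121, 0, 0, 0, 0, 60], [169, -161, 0, 0, 0, 0, 60], [212, -201, 0, 0, 0, 0, 60]]]' --grip_force 40

```text
time: 0.72
tcp_pos: [392.2, -338.7, 231.1]
orientation: [-0.0, 0.976, 0.216, -0.0]
ft_force: [1.8, -0.4, -0.0]
gripper_width: 60.2
grasp_force: 0.0
```

Request:
arm_command --commands '[[[42, -40, 0, 0, 0, 0, 50], [84, -80, 0, 0, 0, 0, 50], [127, -121, 0, 0, 0, 0, 50], [169, -161, 0, 0, 0, 0, 50], [212, -201, 0, 0, 0, 0, 50]]]'

```text
time: 1.35
tcp_pos: [499.8, -67.4, 231.2]
orientation: [0.0, 0.977, 0.215, -0.0]
ft_force: [1.6, -1.0, -0.6]
gripper_width: 49.8
grasp_force: 0.0
```

Request:
arm_command --commands '[[[0, 0, 15, 0, 0, 0, 50], [0, 0, 30, 0, 0, 0, 50], [0, 0, 30, 0, 0, 0, 50]]]'

```text
time: 1.72
tcp_pos: [497.8, -70.6, 199.5]
orientation: [-0.0, 0.977, 0.214, -0.002]
ft_force: [-1.0, 0.3, -0.2]
gripper_width: 50.0
grasp_force: 0.0
```

```bash
cat > s.py <<'E'
from h import *
from scipy.spatial.transform import Rotation as R
s=get_state(); o=s['orientation']; M=R.from_quat([o[1],o[2],o[3],o[0]]).as_matrix()
print(s['time'],s['tcp_pos'].round(2),'F',s['ft_force'].round(2),'w',s['gripper_width'],'x',M[:,0].round(4),'y',M[:,1].round(4),'z',M[:,2].round(4),s['joints'].round(2))
E
python3 s.py; python3 - <<'E'
from h import *
c=calibration('wrist'); im,d=get_image('wrist'); np.savez('w1.npz',im=im,d=d,T=c['cam_to_world'])
cv2.imwrite('pics/w1.png',cv2.cvtColor(im,cv2.COLOR_RGB2BGR)); print(c['fx'],c['cx'],c['cy'],c['k1'])
P=cloud(c,d); m=(P[...,2]>82)&(P[...,2]<95)&(abs(P[...,0]-499)<20)&(abs(P[...,1]+67)<20); q=P[m]
print(len(q),q.mean(0),cv2.minAreaRect(q[:,:2].astype(np.float32)))
E
```

```text
1.725 [497.81 -70.65 199.53] F [-0.98  0.29 -0.2 ] w 50.04260589825827 x [ 0.908   0.419  -0.0037] y [ 0.419  -0.908  -0.0014] z [-3.9e-03 -3.0e-04 -1.0e+00] [ 0.27  0.25 -0.29  1.98  0.09  0.93 -1.21]
295.65478910754985 254.83442573651374 190.01051365082958 -0.06990126068703927
244 [499.93656355 -69.11648014  86.23788592] ((499.408447265625, -69.22789764404297), (14.195564270019531, 14.079629898071289), 81.14271545410156)
```

View pics/w1.png

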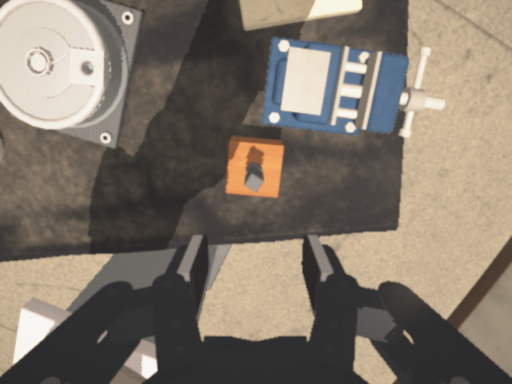

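```bash
python3 - <<'E'
from h import *
z=np.load('w1.npz'); im,d=z['im'],z['d']; c=calibration('wrist'); c['cam_to_world']=z['T']
P=cloud(c,d)
I=cv2.resize(im[135:205,215:295],None,fx=8,fy=8,interpolation=cv2.INTER_CUBIC); cv2.imwrite('pics/w1c.png',cv2.cvtColor(I,cv2.COLOR_RGB2BGR))
I2=cv2.resize(im[30:110,0:130],None,fx=6,fy=6,interpolation=cv2.INTER_CUBIC)
cv2.imwrite('pics/w1e.png',cv2.cvtColor(I2,cv2.COLOR_RGB2BGR))
m=(P[...,2]>62)&(P[...,2]<95)&(abs(P[...,0]-499)<20)&(abs(P[...,1]+67)<20)
for v in range(166,196): print(v,' '.join('%3d'%Z if k else '  .' for Z,k in zip(P[v,242:268,2],m[v,242:268])))
print('eye',world(c,88,68,z=57))
E
```

```text
166   .   .   .   .   .   .   .   .   .   .   .   .   .   .   .   .   .   .   .   .   .   .   .   .   .   .
167   .   .   .   .   .   .   .   .   .   .  62   .   .   .   .   .   .   .   .   .   .   .   .   .   .   .
168   .   .   .   .   .   .   .   .  62  64  65  64   .   .   .   .   .   .   .   .   .   .   .   .   .   .
169   .   .   .   .   .   .   .   .  66  70  69  67  66  64   .   .   .   .   .   .   .   .   .   .   .   .
170   .   .   .   .   .   .   .  64  71  73  73  70  69  66  64  62   .   .   .   .   .   .   .   .   .   .
171   .   .   .   .   .   .   .  68  76  78  78  76  72  71  68  65  62   .   .   .   .   .   .   .   .   .
172   .   .   .   .   .   .  67  72  79  81  81  79  76  75  72  68  68  66  63   .   .   .   .   .   .   .
173   .   .   .   .   .  62  69  76  83  84  83  82  80  78  74  73  71  68  66  64   .   .   .   .   .   .
174   .   .   .   .   .  68  75  80  85  87  86  85  83  81  79  78  74  72  69  68  65   .   .   .   .   .
175   .   .   .   .  67  71  78  86  86  87  86  86  85  85  83  81  78  76  72  72  69   .   .   .   .   .
176   .   .   .  63 
[... 1484 characters left out ...]
  .   .
190   .   .   .   .   .   .   .   .   .  85  86  86  85  86  85  87   .   .   .   .   .   .   .   .   .   .
191   .   .   .   .   .   .   .   .   .   .   .  86  86  87  88   .   .   .   .   .   .   .   .   .   .   .
192   .   .   .   .   .   .   .   .   .   .   .   .  85  85   .   .   .   .   .   .   .   .   .   .   .   .
193   .   .   .   .   .   .   .   .   .   .   .   .   .   .   .   .   .   .   .   .   .   .   .   .   .   .
194   .   .   .   .   .   .   .   .   .   .   .   .   .   .   .   .   .   .   .   .   .   .   .   .   .   .
195   .   .   .   .   .   .   .   .   .   .   .   .   .   .   .   .   .   .   .   .   .   .   .   .   .   .
eye [528.05995249 111.00234799  57.        ]
```

View pics/w1c.png

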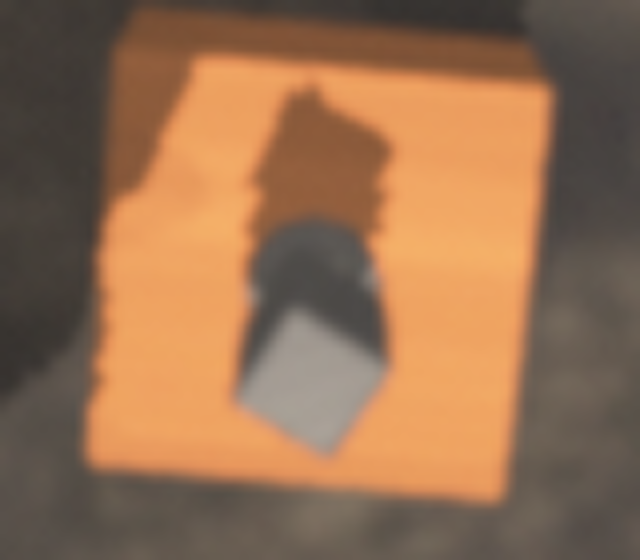

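View pics/w1e.png

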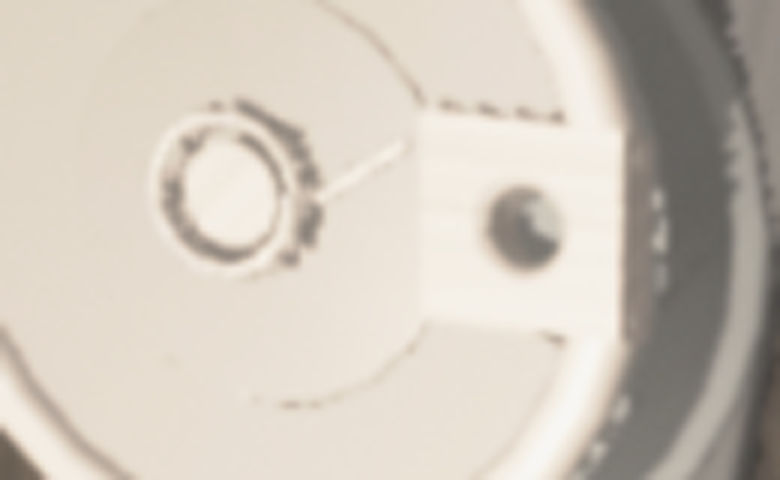

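The zoomed crop shows the pin's top corners at (298,308), (388,372), (330,458) and (235,400). The other crop puts the eye at (523,228), which is full-image pixel (87.2,68).

```bash
python3 - <<'E'
from h import *
z=np.load('w1.npz'); c=calibration('wrist'); c['cam_to_world']=z['T']
C=np.array([world(c,215+(a-3.5)/8,135+(b-3.5)/8,z=88)[:2] for a,b in [(298,308),(388,372),(330,458),(235,400)]])
print(C.mean(0)); e=np.roll(C,-1,0)-C; print(np.hypot(*e.T),np.degrees(np.arctan2(e[:,1],e[:,0])))
print('eye',world(c,(523-2.5)/6,30+(228-2.5)/6,z=57),'hub',world(c,(230-2.5)/6,30+(193-2.5)/6,z=63))
E
python3 s.py
```

```text
[500.23364113 -69.41059345]
[12.3862728  11.95306542 12.60401482 12.73637373] [-101.59782471  172.19298956   82.0204776    -8.90826696]
eye [527.94568571 112.21830777  57.        ] hub [515.79614508 154.02481471  63.        ]
1.775 [498.51 -70.61 200.43] F [0.73 0.46 0.49] w 50.257406760440965 x [ 0.9081  0.4188 -0.0021] y [ 4.188e-01 -9.081e-01 -7.000e-04] z [-2.2e-03 -3.0e-04 -1.0e+00] [ 0.27  0.25 -0.29  1.97  0.09  0.93 -1.21]
```

Request:
arm_command --commands '[[[0, 0, 15, 0, 0, 0.15, 50], [0, 0, 30, 0, 0, 0.3, 50], [0, 0, 45, 0, 0, 0.45, 50], [0, 0, 60, 0, 0, 0.59, 50], [0, 0, 70, 0, 0, 0.59, 50]]]'

```text
time: 2.4
tcp_pos: [499.5, -70.0, 131.1]
orientation: [0.0, 0.997, -0.078, 0.0]
ft_force: [0.4, 0.2, -0.2]
gripper_width: 50.4
grasp_force: 0.0
```

```bash
python3 s.py; python3 - <<'E'
from h import *
c=calibration('wrist'); im,d=get_image('wrist')
cv2.imwrite('pics/w2.png',cv2.cvtColor(im,cv2.COLOR_RGB2BGR))
P=cloud(c,d); m=(P[...,2]>83)&(P[...,2]<91)&(abs(P[...,0]-499)<20)&(abs(P[...,1]+67)<20); q=P[m]
print(len(q),q.mean(0),cv2.minAreaRect(q[:,:2].astype(np.float32)))
E
python3 s.py
```

```text
2.4 [499.48 -70.04 131.12] F [ 0.38  0.2  -0.25] w 50.406227155405205 x [ 9.879e-01 -1.551e-01  2.000e-04] y [-1.551e-01 -9.879e-01  5.000e-04] z [ 1.e-04 -5.e-04 -1.e+00] [ 0.17  0.34 -0.18  2.04  0.09  0.77 -1.79]
383 [500.65136637 -69.32329729  86.09449833] ((499.9391784667969, -69.23757934570312), (13.086105346679688, 14.108784675598145), 80.71271514892578)
2.45 [498.84 -69.77 130.05] F [ 0.28 -0.99 -0.83] w 49.92612555402173 x [ 0.9882 -0.153  -0.0014] y [-1.530e-01 -9.882e-01  4.000e-04] z [-1.5e-03 -2.0e-04 -1.0e+00] [ 0.17  0.34 -0.18  2.04  0.09  0.77 -1.79]
```

View pics/w2.png

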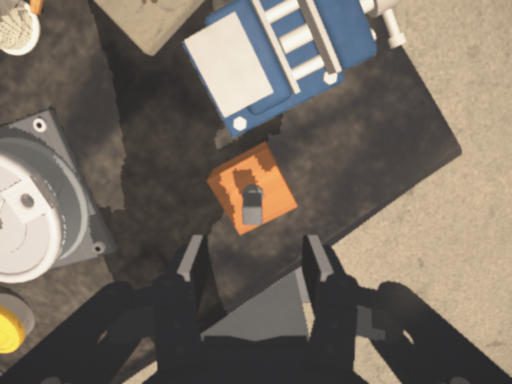

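The pin stands at (252,207), square to the image and midway between the fingers at (200,250) and (317,250). I descend and grasp.

Request:
arm_command --commands '[[[0, 0, 30, 0, 0, 0, 50], [0, 0, 60, 0, 0, 0, 50], [0, 0, 76, 0, 0, 0, 50], [0, 0, 76, 0, 0, 0, 50]]]'

```text
time: 2.95
tcp_pos: [499.1, -69.2, 54.8]
orientation: [-0.0, 0.997, -0.077, -0.001]
ft_force: [-0.2, -0.0, 0.6]
gripper_width: 50.2
grasp_force: 0.0
```

Request:
arm_command --commands '[[[0, 0, 0, 0, 0, 0, 8], [0, 0, 0, 0, 0, 0, 8], [0, 0, 0, 0, 0, 0, 8], [0, 0, 0, 0, 0, 0, 8], [0, 0, 0, 0, 0, 0, 8]]]' --grip_force 60

```text
time: 3.58
tcp_pos: [500.4, -69.1, 56.4]
orientation: [0.0, 0.997, -0.078, 0.001]
ft_force: [-1.9, -0.8, 6.8]
gripper_width: 12.9
grasp_force: 58.4
```

Request:
arm_command --commands '[[[0, 0, -10, 0, 0, 0, 8], [0, 0, -25, 0, 0, 0, 8], [0, 0, -50, 0, 0, 0, 8], [0, 0, -75, 0, 0, 0, 8], [0, 0, -75, 0, 0, 0, 8]]]'

```text
time: 4.2
tcp_pos: [500.7, -69.3, 132.8]
orientation: [0.0, 0.997, -0.078, 0.002]
ft_force: [-0.4, -0.3, -0.4]
gripper_width: 12.7
grasp_force: 58.7
```

```bash
python3 s.py; python3 - <<'E'
from h import *
c=calibration('wrist'); im,d=get_image('wrist'); np.savez('w3.npz',im=im,d=d,T=c['cam_to_world'])
P=cloud(c,d)
cv2.imwrite('pics/w3.png',cv2.cvtColor(im,cv2.COLOR_RGB2BGR))
E
python3 s.py
```

```text
4.2 [500.75 -69.29 132.76] F [-0.44 -0.35 -0.39] w 12.722546422080597 x [ 0.9879 -0.1549  0.004 ] y [-1.549e-01 -9.879e-01 -1.000e-04] z [ 3.9e-03 -6.0e-04 -1.0e+00] [ 0.17  0.33 -0.19  2.04  0.09  0.77 -1.8 ]
4.25 [499.87 -69.26 131.48] F [-0.67 -0.64 -1.17] w 13.417558519808782 x [ 0.9879 -0.1549  0.0019] y [-1.549e-01 -9.879e-01  1.000e-04] z [ 1.9e-03 -4.0e-04 -1.0e+00] [ 0.17  0.33 -0.19  2.04  0.09  0.77 -1.8 ]
```

View pics/w3.png

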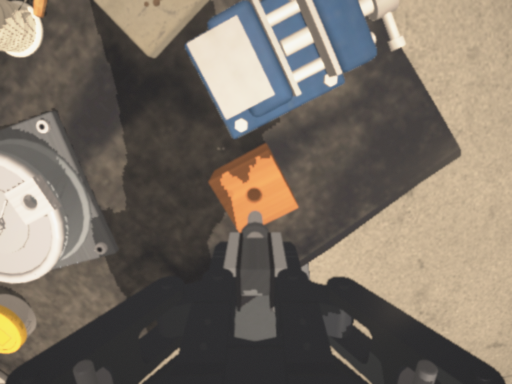

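The pin is held upright, with its foot at (254,213), and the empty rest hole is at (254,195). I move above the eye and check it numerically.

Request:
arm_command --commands '[[[0, -45, -15, 0, 0, 0, 8], [0, -92, -15, 0, 0, 0, 8], [0, -138, -15, 0, 0, 0, 8], [0, -183.5, -15, 0, 0, 0, 8], [0, -183.5, -15, 0, 0, 0, 8]]]'

```text
time: 4.88
tcp_pos: [527.2, 116.8, 144.6]
orientation: [-0.001, 0.997, -0.074, -0.001]
ft_force: [-0.7, -1.1, 0.4]
gripper_width: 12.9
grasp_force: 58.8
```

```bash
python3 s.py; python3 - <<'E'
from h import *
c=calibration('wrist'); im,d=get_image('wrist'); np.savez('w4.npz',im=im,d=d,T=c['cam_to_world'])
I=cv2.resize(im[130:330,150:360],None,fx=3.7,fy=3,interpolation=cv2.INTER_CUBIC)
cv2.imwrite('pics/w4.png',cv2.cvtColor(I,cv2.COLOR_RGB2BGR))
g=cv2.cvtColor(im,cv2.COLOR_RGB2GRAY)
for v in range(176,226,2): print(v,' '.join('%3d'%x for x in g[v,236:276:2]))
E
python3 s.py
```

```text
4.875 [527.17 116.8  144.6 ] F [-0.7  -1.08  0.36] w 12.875058484986718 x [ 0.989  -0.1479 -0.0016] y [-0.1479 -0.989  -0.0016] z [-0.0013  0.0018 -1.    ] [-0.13  0.37 -0.25  1.95  0.12  0.84 -2.16]
176 137 137 137 137 137 137 139 144 150 158 159 158 155 154 154 153 152 142 114 108
178 137 137 137 137 139 146 152 157 159 157 155 154 154 152 152 154 156 155 129 107
180 137 138 139 146 154 158 158 156 155 154 153 152 152 154 156 158 157 156 142 113
182 141 148 154 158 157 156 154 154 154 152 152 154 156 158 157 156 155 155 152 125
184 157 158 157 155 154 153 152 153 151 153 152 154 154 155 155 154 155 154 151 137
186 157 155 154 153 152 152 153 153 148 137 131 131 138 148 153 153 152 153 155 151
188 153 152 152 151 153 156 156 147 130 120 118 119 121 131 146 152 155 157 158 157
190 152 151 153 156 156 155 150 133 119 119 118 118 119 119 139 155 158 158 156 154
192 153 154 156 155 155 154 148 130 120 119 119 119 119 119 133 151 155 156 154 155
194 150 155 154 154 154 153 146 133 122 120 120 120 120 125 139 150 155 155 156 157
196 143 153 155 153 152 150 150 143 134 129 126 127 131 137 
[... 708 characters left out ...]
136 136 137 147 147 136 137 138 137 137 136 136 137 136 137 137 142 152
216 135 136 136 136 136 135 138 136 137 138 138 137 136 137 137 137 137 138 143 153
218 136 136 136 135 135 132 134 137 138 137 138 137 136 135 138 137 137 137 144 155
220 135 136 136 136 135 134 134 136 138 135 135 137 135 134 137 137 137 137 146 155
222 135 136 136 136 135 135 125 119 112  98 101 113 122 129 136 137 137 140 147 156
224 135 136 136 136 132 111  84  80  79  79  78  80  82  92 121 136 137 140 148 156
4.925 [527.04 113.81 144.41] F [ 0.82 -0.6  -0.68] w 13.108847900030291 x [ 0.9885 -0.1511 -0.0019] y [-1.511e-01 -9.885e-01  4.000e-04] z [-2.e-03 -1.e-04 -1.e+00] [-0.13  0.37 -0.25  1.95  0.12  0.84 -2.16]
```

Request:
arm_command --commands '[[[0, 0, 0, 0, 0, 0, 8], [0, 0, 0, 0, 0, 0, 8]]]'

```text
time: 5.18
tcp_pos: [527.7, 110.6, 145.0]
orientation: [0.0, 0.997, -0.079, -0.0]
ft_force: [0.3, -0.8, -0.4]
gripper_width: 12.8
grasp_force: 58.8
```

```bash
python3 - <<'E'
from h import *
s=get_state(); c=calibration('wrist'); im,d=get_image('wrist'); np.savez('w5.npz',im=im,d=d,T=c['cam_to_world'])
def hole(im,b,t):
    g=cv2.cvtColor(im,cv2.COLOR_RGB2GRAY)[b[2]:b[3],b[0]:b[1]]
    n,l,st,ce=cv2.connectedComponentsWithStats((g<t).astype(np.uint8))
    k=[(st[i,4],st[i,:4].tolist(),ce[i]+[b[0],b[2]]) for i in range(1,n) if 20<st[i,4]<400]; return k
print(s['tcp_pos'],s['orientation'])
for k in hole(im,(240,274,180,206),140): print('eye',k,world(c,*k[2],z=57))
z=np.load('w3.npz'); im3=z['im']; c3=dict(c); c3['cam_to_world']=z['T']
g=cv2.cvtColor(im3,cv2.COLOR_RGB2GRAY); print(g[186:206:2,244:266:2])
for k in hole(im3,(243,266,183,207),85): print('rest',k,world(c3,*k[2],z=40))
E
```

```text
[527.69275164 110.57914013 144.98228576] [ 4.68789824e-04  9.96900666e-01 -7.86684695e-02 -3.37016302e-04]
eye (np.int32(107), [24, 0, 10, 19], array([270.04672897, 186.41121495])) [533.07922776  95.71882659  57.        ]
eye (np.int32(159), [2, 8, 15, 13], array([249.06918239, 193.75471698])) [529.56028155 113.53677023  57.        ]
[[181 183 184 183 180 178 181 185 184 182 180]
 [183 184 178 153 129 123 134 159 176 180 179]
 [186 179 143  97  89  89  88 108 153 177 178]
 [185 166 105  90  91  90  90  90 121 168 177]
 [180 155  98  90  90  92  90  91 107 157 176]
 [177 155 104  92  92  91  92  93 117 160 174]
 [178 165 128  99  92  93  92 103 135 170 179]
 [177 173 153 130 115 112 117 134 162 178 181]
 [176 175 174 164 154 150 158 172 179 180 180]
 [176 176 177 177 177 176 178 180 179 179 179]]
```

Request:
arm_command --commands '[[[0, 0, 0, 0, 0, 0, 8], [0, 0, 0, 0, 0, 0, 8], [0, 0, 0, 0, 0, 0, 8], [0, 0, 0, 0, 0, 0, 8]]]'

```text
time: 5.72
tcp_pos: [527.9, 112.3, 145.3]
orientation: [-0.0, 0.997, -0.078, 0.0]
ft_force: [0.5, -0.8, -1.5]
gripper_width: 12.7
grasp_force: 58.8
```

```bash
python3 - <<'E'
from h import *
from scipy.spatial.transform import Rotation as R
z=np.load('w3.npz'); c=calibration('wrist'); c3=dict(c); c3['cam_to_world']=z['T']
print('rest',world(c3,254.2,195,z=40))
for i in range(3):
    s=get_state(); c=calibration('wrist'); im,d=get_image('wrist'); b=(235,274,180,206)
    g=cv2.cvtColor(im,cv2.COLOR_RGB2GRAY)[b[2]:b[3],b[0]:b[1]]
    n,l,st,ce=cv2.connectedComponentsWithStats((g<140).astype(np.uint8))
    for k in range(1,n):
        if 100<st[k,4]<300 and 10<st[k,2]<20:
            p=ce[k]+[b[0],b[2]]; print(s['tcp_pos'].round(2),p.round(2),st[k],world(c,*p,z=57).round(2),world(c3|{'cam_to_world':c['cam_to_world']},254.2,195,z=40).round(1))
E
```

```text
rest [499.71297264 -70.0414577   40.        ]
[527.93 112.29 145.33] [251.21 193.75] [  9   7  15  14 161] [529.5  113.62  57.  ] [522.3 112.3  40. ]
[527.93 112.27 145.3 ] [251.26 193.77] [  9   7  15  14 160] [529.47 113.6   57.  ] [522.3 112.3  40. ]
[527.92 112.33 145.31] [251.29 193.69] [  9   7  16  14 163] [529.53 113.56  57.  ] [522.3 112.3  40. ]
```

Request:
arm_command --commands '[[[1.3, -1.7, 12, 0, 0, 0, 8], [1.3, -1.7, 26, 0, 0, 0, 8], [1.3, -1.7, 38, 0, 0, 0, 8], [1.3, -1.7, 40, 0, 0, 0, 8], [1.3, -1.7, 42, 0, 0, 0, 8]]]'

```text
time: 6.5
tcp_pos: [529.6, 113.8, 103.1]
orientation: [-0.0, 0.997, -0.078, -0.0]
ft_force: [-0.3, 0.5, -0.4]
gripper_width: 13.0
grasp_force: 58.8
```

Request:
arm_command --commands '[[[0, 0, 2, 0, 0, 0, 8], [0, 0, 4, 0, 0, 0, 8], [0, 0, 5, 0, 0, 0, 8]]]'

```text
time: 6.88
tcp_pos: [529.5, 113.9, 98.4]
orientation: [-0.0, 0.997, -0.077, 0.0]
ft_force: [-1.3, -0.3, -0.4]
gripper_width: 13.2
grasp_force: 58.9
```

Request:
arm_command --commands '[[[0, 0, 2, 0, 0, 0, 8], [0, 0, 4, 0, 0, 0, 8], [0, 0, 6, 0, 0, 0, 8]]]'

```text
time: 7.25
tcp_pos: [529.4, 113.8, 92.2]
orientation: [-0.0, 0.997, -0.077, -0.0]
ft_force: [0.1, 1.2, -0.2]
gripper_width: 12.9
grasp_force: 58.9
```

Request:
arm_command --commands '[[[0, 0, 1, 0, 0, 0, 8], [0, 0, 2, 0, 0, 0, 8], [0, 0, 3, 0, 0, 0, 8]]]'

```text
time: 7.62
tcp_pos: [529.8, 113.9, 90.9]
orientation: [0.0, 0.997, -0.078, 0.0]
ft_force: [-5.8, -1.4, 21.3]
gripper_width: 13.1
grasp_force: 61.9
```

```bash
python3 - <<'E'
import numpy as np
p0=np.radians(-64.8)
for t in np.r_[np.arange(0,.5,.08),np.arange(.48,1.13,.025)]:
    print('%.3f  %.1f %.1f'%(t,45*(np.cos(p0+t)-np.cos(p0)),-45*(np.sin(p0+t)-np.sin(p0))))
E
python3 s.py
```

```text
0.000  0.0 -0.0
0.080  3.2 -1.7
0.160  6.2 -3.6
0.240  9.1 -5.7
0.320  11.8 -8.1
0.400  14.3 -10.7
0.480  16.6 -13.4
0.480  16.6 -13.4
0.505  17.3 -14.4
0.530  18.0 -15.3
0.555  18.6 -16.2
0.580  19.2 -17.2
0.605  19.8 -18.1
0.630  20.3 -19.1
0.655  20.8 -20.1
0.680  21.3 -21.1
0.705  21.8 -22.1
0.730  22.3 -23.2
0.755  22.7 -24.2
0.780  23.1 -25.2
0.805  23.5 -26.3
0.830  23.8 -27.4
0.855  24.1 -28.5
0.880  24.4 -29.5
0.905  24.7 -30.6
0.930  24.9 -31.7
0.955  25.1 -32.8
0.980  25.3 -33.9
1.005  25.5 -35.1
1.030  25.6 -36.2
1.055  25.7 -37.3
1.080  25.8 -38.4
1.105  25.8 -39.5
7.625 [529.82 113.91  90.89] F [-5.82 -1.36 21.34] w 13.112147260173828 x [ 9.880e-01 -1.548e-01  6.000e-04] y [-1.548e-01 -9.880e-01  1.000e-04] z [ 6.e-04 -2.e-04 -1.e+00] [-0.14  0.45 -0.23  1.98  0.15  0.73 -2.19]
```

Request:
arm_command --commands '[[[0, 0, -0.8, 0, 0, 0, 8], [0, 0, -1.6, 0, 0, 0, 8], [0, 0, -1.6, 0, 0, 0, 8]]]'

```text
time: 8.0
tcp_pos: [529.6, 113.8, 91.3]
orientation: [-0.0, 0.997, -0.078, 0.0]
ft_force: [-3.5, 1.0, 6.2]
gripper_width: 13.0
grasp_force: 59.5
```

Request:
arm_command --commands '[[[3.2, -1.7, 0, 0, 0, 0, 8], [6.2, -3.6, 0, 0, 0, 0, 8], [9.1, -5.7, 0, 0, 0, 0, 8], [11.8, -8.1, 0, 0, 0, 0, 8], [11.8, -8.1, 0, 0, 0, 0, 8]]]'

```text
time: 8.62
tcp_pos: [539.9, 118.1, 90.8]
orientation: [0.002, 0.997, -0.078, -0.003]
ft_force: [-9.1, -4.0, 12.3]
gripper_width: 13.0
grasp_force: 61.1
```

```bash
python3 s.py
```

```text
8.625 [539.9  118.12  90.79] F [-9.12 -3.97 12.3 ] w 12.954188581333778 x [ 0.9878 -0.1554 -0.005 ] y [-0.1554 -0.9878  0.0042] z [-0.0056 -0.0034 -1.    ] [-0.15  0.47 -0.23  1.95  0.15  0.75 -2.19]
```

Request:
arm_command --commands '[[[1.3, -1.3, -0.3, 0, 0, 0, 8], [2.5, -2.6, -0.3, 0, 0, 0, 8], [3.6, -3.9, -0.3, 0, 0, 0, 8], [4.8, -5.3, -0.3, 0, 0, 0, 8]]]'

```text
time: 9.12
tcp_pos: [544.5, 121.5, 90.8]
orientation: [0.003, 0.997, -0.078, -0.004]
ft_force: [-10.8, -6.1, 14.6]
gripper_width: 13.2
grasp_force: 61.2
```

Request:
arm_command --commands '[[[0.7, -1.0, 0, 0, 0, 0, 8], [1.4, -1.9, 0, 0, 0, 0, 8], [2.0, -2.8, 0, 0, 0, 0, 8], [2.6, -3.8, 0, 0, 0, 0, 8]]]'

```text
time: 9.62
tcp_pos: [547.6, 124.2, 90.8]
orientation: [0.003, 0.997, -0.078, -0.004]
ft_force: [-12.0, -8.4, 15.1]
gripper_width: 13.1
grasp_force: 61.4
```

Request:
arm_command --commands '[[[0.6, -0.9, -0.3, 0, 0, 0, 8], [1.1, -1.9, -0.3, 0, 0, 0, 8], [1.6, -2.9, -0.3, 0, 0, 0, 8], [2.1, -3.9, -0.3, 0, 0, 0, 8]]]'

```text
time: 10.12
tcp_pos: [551.5, 128.5, 90.8]
orientation: [0.002, 0.997, -0.078, -0.002]
ft_force: [-4.9, -3.6, 4.4]
gripper_width: 12.3
grasp_force: 59.9
```

Request:
arm_command --commands '[[[0.5, -1.0, 0, 0, 0, 0, 8], [1.0, -2.1, 0, 0, 0, 0, 8], [1.0, -2.1, 0, 0, 0, 0, 8]]]'

```text
time: 10.5
tcp_pos: [554.2, 132.3, 90.7]
orientation: [0.001, 0.997, -0.078, -0.001]
ft_force: [-2.3, -2.9, -2.1]
gripper_width: 13.0
grasp_force: 59.1
```

Request:
arm_command --commands '[[[0, 0, 0.7, 0, 0, 0, 8], [0, 0, 1.4, 0, 0, 0, 8], [0, 0, 2.0, 0, 0, 0, 8]]]'

```text
time: 10.88
tcp_pos: [555.5, 133.3, 89.8]
orientation: [-0.0, 0.997, -0.078, 0.0]
ft_force: [-3.5, -2.9, 2.3]
gripper_width: 12.8
grasp_force: 59.5
```

```bash
python3 s.py
```

```text
10.875 [555.5  133.32  89.77] F [-3.5  -2.95  2.3 ] w 12.756615641624782 x [ 9.880e-01 -1.546e-01  8.000e-04] y [-1.546e-01 -9.880e-01 -3.000e-04] z [ 8.e-04  2.e-04 -1.e+00] [-0.17  0.49 -0.23  1.91  0.16  0.75 -2.21]
```

Request:
arm_command --commands '[[[0, 0, 0.7, 0, 0, 0, 8], [0, 0, 1.4, 0, 0, 0, 8], [0, 0, 2.0, 0, 0, 0, 8]]]'

```text
time: 11.25
tcp_pos: [555.3, 133.2, 87.6]
orientation: [-0.0, 0.997, -0.078, 0.0]
ft_force: [-2.4, -3.9, 2.4]
gripper_width: 12.9
grasp_force: 59.6
```

Request:
arm_command --commands '[[[0, 0, 1.0, 0, 0, 0, 8], [0, 0, 2.0, 0, 0, 0, 8], [0, 0, 3.0, 0, 0, 0, 8], [0, 0, 4.0, 0, 0, 0, 8]]]'

```text
time: 11.75
tcp_pos: [555.1, 133.2, 83.4]
orientation: [0.0, 0.997, -0.078, 0.0]
ft_force: [-2.3, -3.7, 2.7]
gripper_width: 13.3
grasp_force: 59.6
```

```bash
python3 s.py
```

```text
11.75 [555.11 133.22  83.42] F [-2.25 -3.69  2.67] w 13.27815096203683 x [ 0.988  -0.1546  0.    ] y [-0.1546 -0.988   0.    ] z [ 0. -0. -1.] [-0.17  0.5  -0.23  1.92  0.16  0.74 -2.21]
```

Request:
arm_command --commands '[[[0, 0, 2.0, 0, 0, 0, 8], [0, 0, 4.0, 0, 0, 0, 8], [0, 0, 6.0, 0, 0, 0, 8], [0, 0, 8.0, 0, 0, 0, 8]]]'

```text
time: 12.25
tcp_pos: [555.0, 133.3, 75.3]
orientation: [0.0, 0.997, -0.077, -0.0]
ft_force: [-2.5, -3.5, 2.0]
gripper_width: 12.9
grasp_force: 59.6
```

Request:
arm_command --commands '[[[0, 0, 1.0, 0, 0, 0, 8], [0, 0, 2.0, 0, 0, 0, 8], [0, 0, 2.5, 0, 0, 0, 8], [0, 0, 2.5, 0, 0, 0, 8]]]'

```text
time: 12.75
tcp_pos: [555.2, 133.6, 73.4]
orientation: [-0.0, 0.997, -0.077, 0.0]
ft_force: [-3.5, -3.8, 5.7]
gripper_width: 12.8
grasp_force: 60.1
```

Request:
arm_command --commands '[[[0, 0, 0.6, 0, 0, 0, 8], [-0.4, 0.9, 0.6, 0, 0, 0, 8], [-0.8, 1.8, 0.6, 0, 0, 0, 8], [-0.8, 1.8, 0.6, 0, 0, 0, 8]]]'

```text
time: 13.25
tcp_pos: [554.6, 132.4, 73.3]
orientation: [-0.001, 0.997, -0.077, 0.001]
ft_force: [-3.2, -1.8, 7.1]
gripper_width: 12.6
grasp_force: 60.3
```

```bash
python3 s.py
```

```text
13.25 [554.6  132.43  73.3 ] F [-3.23 -1.83  7.13] w 12.593731669157336 x [ 0.988  -0.1543  0.0013] y [-0.1543 -0.988  -0.0013] z [ 0.0015  0.0011 -1.    ] [-0.17  0.51 -0.22  1.92  0.17  0.72 -2.22]
```

Request:
arm_command --commands '[[[-0.2, 0.5, 0, 0, 0, 0, 8], [-0.4, 1.0, 0, 0, 0, 0, 8], [-0.4, 1.0, 0.2, 0, 0, 0, 8], [-0.4, 1.0, 0.2, 0, 0, 0, 8]]]'

```text
time: 13.75
tcp_pos: [554.2, 131.8, 73.3]
orientation: [-0.001, 0.997, -0.077, 0.001]
ft_force: [-3.0, -2.4, 9.0]
gripper_width: 12.9
grasp_force: 60.5
```

```bash
python3 s.py
```

```text
13.75 [554.24 131.78  73.28] F [-3.02 -2.37  9.01] w 12.897771307961309 x [ 0.9881 -0.1541  0.0017] y [-0.1541 -0.9881 -0.0017] z [ 0.0019  0.0014 -1.    ] [-0.17  0.51 -0.22  1.93  0.17  0.72 -2.21]
```

Request:
arm_command --commands '[[[-0.4, 0.9, 0, 0, 0, 0, 8], [-0.8, 1.8, 0, 0, 0, 0, 8], [-0.8, 1.8, 0, 0, 0, 0, 8]]]'

```text
time: 14.12
tcp_pos: [553.4, 130.3, 73.3]
orientation: [-0.001, 0.997, -0.077, 0.001]
ft_force: [-3.5, -2.4, 7.4]
gripper_width: 13.0
grasp_force: 60.3
```

```bash
python3 s.py
```

```text
14.125 [553.36 130.3   73.28] F [-3.46 -2.44  7.4 ] w 12.99532655080738 x [ 0.9881 -0.1541  0.0021] y [-0.1541 -0.9881 -0.0021] z [ 0.0024  0.0018 -1.    ] [-0.17  0.51 -0.22  1.93  0.17  0.72 -2.21]
```

Request:
arm_command --commands '[[[-0.3, 0.5, 0, 0, 0, 0, 8], [-0.6, 1.0, 0, 0, 0, 0, 8], [-0.6, 1.0, 0, 0, 0, 0, 8]]]'

```text
time: 14.5
tcp_pos: [553.2, 130.1, 73.3]
orientation: [-0.002, 0.997, -0.077, 0.002]
ft_force: [-2.2, -0.1, 5.8]
gripper_width: 13.1
grasp_force: 60.0
```

```bash
python3 s.py
```

```text
14.5 [553.17 130.14  73.3 ] F [-2.15 -0.06  5.78] w 13.074580630698327 x [ 0.9881 -0.1538  0.0031] y [-0.1538 -0.9881 -0.0034] z [ 0.0036  0.0029 -1.    ] [-0.16  0.51 -0.22  1.93  0.17  0.71 -2.21]
```

Request:
arm_command --commands '[[[-0.2, 0.4, 0, 0, 0, 0, 8], [-0.2, 0.4, 0, 0, 0, 0, 16], [-0.2, 0.4, 0, 0, 0, 0, 24], [-0.2, 0.4, 0, 0, 0, 0, 40], [-0.2, 0.4, 0, 0, 0, 0, 50]]]'

```text
time: 15.12
tcp_pos: [551.4, 127.7, 72.1]
orientation: [0.0, 0.997, -0.078, -0.0]
ft_force: [1.0, 0.2, -0.1]
gripper_width: 49.8
grasp_force: 0.0
```

Request:
arm_command --commands '[[[-0.2, 0.4, 0, 0, 0, 0, 50], [-0.2, 0.4, -10, 0, 0, 0, 50], [-0.2, 0.4, -30, 0, 0, 0, 50], [-0.2, 0.4, -60, 0, 0, 0, 50], [-0.2, 0.4, -75, 0, 0, 0, 50]]]'

```text
time: 15.75
tcp_pos: [552.1, 127.7, 149.3]
orientation: [-0.0, 0.997, -0.078, 0.001]
ft_force: [-0.1, -0.2, 0.1]
gripper_width: 49.7
grasp_force: 0.0
```

```bash
python3 s.py; python3 - <<'E'
from h import *
im0,d0=get_image('wrist'); c=calibration('wrist'); P=cloud(c,d0)
m=(abs(P[...,0]-553)<14)&(abs(P[...,1]-130)<14)&(P[...,2]>95)&(P[...,2]<130); q=P[m]; print(len(q),q.mean(0),np.percentile(q[:,2],[10,50,90]),cv2.minAreaRect(q[:,:2].astype(np.float32)))
s,_=get_image('scene'); a=cv2.resize(im0[100:340,130:390],(400,370)); b=cv2.resize(s[150:250,190:298],(400,370),interpolation=cv2.INTER_CUBIC)
cv2.imwrite('pics/fin.png',cv2.cvtColor(np.hstack([a,b]),cv2.COLOR_RGB2BGR))
E
```

```text
15.75 [552.05 127.67 149.34] F [-0.1  -0.23  0.05] w 49.73636662345361 x [ 0.988  -0.1546  0.0026] y [-0.1546 -0.988  -0.0012] z [ 2.7e-03  8.0e-04 -1.0e+00] [-0.14  0.4  -0.24  1.88  0.13  0.86 -2.18]
460 [552.54032415 127.23388879 103.57066279] [ 99.3118577  104.44235481 105.36163079] ((551.2513427734375, 127.44080352783203), (14.017853736877441, 13.725903511047363), 81.27423095703125)
```

View pics/fin.png

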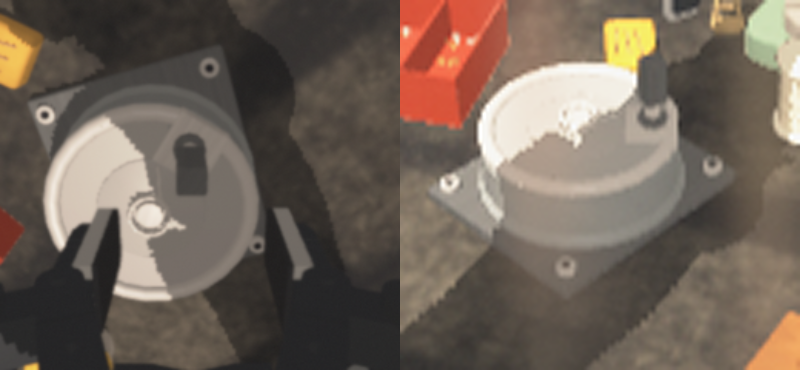

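The pin stands upright in the wound eye, at (190,165) in the left half and (652,90) in the right half, with the collar on the boss and the gripper clear. I check its height against the boss.

```bash
python3 s.py; python3 - <<'E'
from h import *
im,d=get_image('wrist'); c=calibration('wrist'); P=cloud(c,d); X,Y,Z=P[...,0],P[...,1],P[...,2]
r=np.hypot(X-516.9,Y-157.1); 
t=(abs(X-551.2)<5)&(abs(Y-127.4)<5)&(Z>100)&(Z<112); print('top',np.median(Z[t]),t.sum(), 'plane', np.linalg.lstsq(np.c_[X[t]-551,Y[t]-127,np.ones(t.sum())],Z[t],rcond=None)[0])
q=np.hypot(X-551.2,Y-127.4); 
b=(q>10)&(q<14)&(Z>50)&(Z<62); print('boss',np.median(Z[b]),b.sum())
w=(r<55)&(r>30)&(q>25)&(Z>50)&(Z<62); print('wheel',np.median(Z[w]))
E
```

```text
15.85 [552.34 127.72 149.13] F [ 0.3  -0.35 -0.34] w 49.71784355870071 x [ 0.9879 -0.1548  0.0034] y [-0.1548 -0.9879 -0.0015] z [ 0.0036  0.001  -1.    ] [-0.14  0.4  -0.24  1.89  0.13  0.86 -2.18]
top 102.1449995353241 202 plane [-3.47898875e-02  4.83218939e-02  1.02110405e+02]
boss 54.13703561020296 315
wheel 50.67967847365911
```

```bash
python3 -c "
from workcell import *
print(job_done())"
```

```text
the job is handed in; nothing more can be done
None
```

The pin is in the lock hole and holds the wheel wound. Its top measures 48.0 mm above the boss, which is fully home. The gripper is clear of it, and I handed the job in at about 16 s of the 67 s allowed.

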